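# Post the spent battery pack under the sprung flap

## Task

Put the spent battery pack away in the grey collection box: press the flap's side thumb plate down with one fingertip and hold it there, so that the sprung flap stays open, while the other fingertip pushes the pack along the deck and in under the flap until it drops off the end of the deck into the box. Only push the pack, never lift it, and keep it from touching the flap; then let go so that the flap springs fully shut with the pack inside, and leave the bottle, the cup and the screwdriver where they are.

Things in the scene. Friction and masses are not known exactly. Their poses are not given: they have to be found in the camera images.
- box: Grey steel collection box, fixed. Origin on the table below the flap's hinge line, midway between the side walls; +x into the box (pack's way), +y to the thumb plate's side, z up. All mm below are in this frame. In front a level deck, z = 60, x -130 to +3, 94 wide; rails along its long edges, 10 high, inner faces y = +-43, to x = -6.
- box_edge (a point): Middle of the deck's end, x = +3, z = 60: here the deck drops to the box's floor (z = 4). Past it the box is 86 wide inside, back wall at x = 92. Side walls from x = -8 to 96, 4 thick, 122 high; clear top window at z = 122 to 125 from x = 12 on.
- box_hinge (a point): Middle of the flap's hinge rod, an 8 mm steel rod across the mouth at x = 0, z = 117. An upright finger that pushes the pack must stay in front of it, but need not come near: the pack drops with the finger still 20 short of it.
- flap (a joint): Flap angle, rad: 0 shut, grows as it opens, stop 0.50. Aluminium plate 82 wide, 59 long, hanging from the rod, leaning inwards: shut 35 deg from vertical, lower edge 9 above the deck (a pack's front at x = +25 would meet it); at 0.42 the edge is 26 above the deck. From 0.3 up the pack passes clear. Spring: 0.15 N m shut, 0.25 at 0.42. Thumb plate pressed down opens it; let go, it shuts.
- flap_plate (a point): Centre of the top of the thumb plate: aluminium, 67 long, 38 wide, 3 thick, on an arm from the rod, outside the +y wall, one rigid part with the flap. Spans y = 51 to 89 (arm at 51 to 54). Shut it slopes: hinge end x = -41, z = 84, free end x = -102, z = 111. At 0.42 it is level: x = -91 to -24, z = 70 (10 above the deck), so a fingertip can slide along it. About 4 N at its middle.
- pack: Spent battery pack: black block, pale paper band, loose, 55 (its x) x 75 (its y) x 20 high, about 0.11 kg. Origin at the centre of its underside. Starts flat on the deck in front of the flap, its 75 side across, between the rails. Pushed on, it tips off the deck's end once its centre is past x = +3 (rear face past -24) and drops to the floor.
- pack_center (a point): Middle of the battery pack, 10 mm above its underside. Pack, deck and walls are slick (friction about 0.35); pushed well off its middle it turns a little against the rails, which guide it.
- bottle: Clear drinks bottle, standing, 60 mm across, 190 mm high, origin at its base. To the right of the box; stays put.
- cup: White plastic cup, standing, 76 mm across, 85 mm high, origin at its base. To the left of the box; stays put.
- driver: Screwdriver with a red handle lying on the table, in front and to the right of the box; stays put.
There are look-alikes about, which are no part of the job. Of the things shaped like the pack, the black one is meant.

How it is judged:
On the way, in this order (a step that is already met when the one before it is completed fails the run):
1. a finger holds the flap open (0.28 rad or more) while the pack still lies in front of it (value of joint flap above 0.28 rad and contact force between the fingers and flap above 0.3 N and x of pack_center in the frame of box below -0.003 m), for 0.2 s.
2. the pack goes in under the flap while a finger holds it open (value of joint flap above 0.25 rad and contact force between the fingers and flap above 0.3 N and x of pack_center in the frame of box above 0.004 m), for 0.02 s.
At the end, for the whole second after the job is handed in: The pack lies at rest inside the box, its middle beyond the deck's end and below deck level, and the flap is shut (angle under 0.03 rad) (x of pack_center in the frame of box between 0.008 and 0.094 m and y of pack_center in the frame of box between -0.045 and 0.045 m and z of pack_center in the frame of box between 0 and 0.058 m and value of joint flap below 0.03 rad and linear speed of pack below 0.02 m/s); the robot touches nothing.
It fails at once if the pack is lifted off the deck (its middle more than 15 mm above where it lies) (z of pack_center in the frame of box above 0.085 m).
It fails at once if the flap touches the pack with more than 1 N (contact force between flap and pack above 1 N).
It fails at once if the pack leaves the deck sideways or forwards (x of pack_center in the frame of box below -0.13 m or y of pack_center in the frame of box below -0.055 m or y of pack_center in the frame of box above 0.055 m).
It fails at once if the bottle, the cup or the screwdriver is moved more than 2 cm (distance of any of bottle, cup, driver from where it was at the start of the episode above 0.02 m).
It also fails if it takes over 48 s, if anything falls off the work surface, if the arm or the gripper's body presses on something with over 40 N, if the wrist force passes 120 N, or if a joint passes its speed limit or range.

## Robot

A 6-joint arm with a two-finger parallel gripper is mounted at the origin on the work surface. World frame = base frame: x ahead of the robot, y to its left, z up, the work surface at z = 0. Lengths are in m, angles in rad, forces in N, time in s.
With the tool pointing down it reaches from about 0.375 to 0.975 m from the base axis. Payload 3.8 kg.
Tool frame: the origin (TCP) lies midway between the tips of the shut fingers; the grasp point (between the pads) lies 19 mm behind it; z points along the fingers, y is the direction in which the jaws open and shut (so a half turn about z gives the same grasp; the last joint's range is limited). The gripper opens to 85 mm and grips with 20 to 120 N. Pads are 22 mm wide; open, the fingers measure 114 mm over their backs; the gripper's body (76 mm by 85 mm) begins 54 mm behind the grasp point. The pads swing forward as they close: fully open they stand 13 mm farther back than shut.
Start: joints at [-1.256, 0.264, 1.604, -0, 1.274, -0.037], TCP at [0.233, -0.634, 0.231] pointing down, gripper open.
Joint ranges: [-2.63, 2.63], [-0.94, 2.18], [0.31, 2.57], [-1.31, 4.45], [0, 2.66], [-2.55, 2.55]. Speed limits (rad/s): [2.57, 2.57, 3.14, 3.14, 3.14, 3.14].

## Interface

Orientations are given as a rotation vector (axis times angle).
In Python, from workcell import bot gives the robot as it stands.
- The arm moves only by the tool drive_tool, never from a script. Its argument "steps" is a list of rows, each a list of 2 entries, a list of its own where there are three numbers: the shift along the tool's x, y, z in mm, then the turn about the tool's z in degrees. In form: [[[dx, dy, dz], twist], ...]. A call has 1 to 8 rows; each row shifts and turns the commanded pose from where the row before left it, along the tool's axes as they then stand; what a row does not reach is not made up. A row lasts 1/12 s, in which the tool goes at most 41.7 mm and 7.16 degrees, less where a joint would pass 70% of its speed; a pose out of reach is approached as far as the arm can. A call is refused whole if a number of a shift passes 41.7 or a number of a turn 7.16, either way. A call with a gripper value outside its range is refused whole. "jaw" is the opening, from 0 (shut) to 1 (fully open), set as the call begins (left out, the last holds). The fingers move at their own pace and stop on an object; "force" is the grip in N (left out, the last holds). Time passes only in rows, so rows that do not move let the fingers close. It gives the time, the measured TCP pose, the force and the opening at its end, in the units of the state.
- bot.read_state(): the state, without advancing time (a new reading comes with each control period).
- bot.read_camera(name): name is "side" or "top"; returns the picture (400x640x3 uint8, red, green, blue); there is no depth.
- bot.camera_info(name): a dict with "fx", "fy", "cx", "cy" (pixels), "D" ([k1, k2, p1, p2, k3] as OpenCV has them; the pictures are not rectified), "position" and "attitude" of the camera in the world. Camera axes: x right, y down, z forward; pixel columns grow to the right and rows downward; lengths in m; the calibration is good to about 2 mm. A picture is of the moment at which its call begins. camera_info takes no time and is no camera call.
- bot.finish_job(): hands the job in, once; it reports no verdict.
The state is a dict: "time": time; "q": joint angles; "joint_vel": joint speeds; "joint_torque": joint torques, N m; "tool_pos": TCP position; "tcp_rot": TCP orientation; "wrist_force": force on the tool from outside, world axes, zero at the start; "torque": the same for the moment, N m; "width": opening from 0.0 (shut) to 1.0 (fully open).
Only numpy, scipy, OpenCV 4.12 (cv2) and the standard library are available. Lean on these libraries where they do the work, as an engineer would, in place of code of your own. Each camera call takes 0.05 s, during which the arm holds its last target.

## Working session

There is one attempt and no reset: what is moved stays moved. The work goes in short steps, Python scripts to look and compute and a tool call to move; the robot and the scene stay as the last step left them, time stands still between calls to the robot, and variables do not carry over. Pictures are saved under pics/ and viewed, and the job is handed in when it is done.

Besides the shell and the picture viewer there is one more tool, called after "Request:" as a command line: name --argument value ..., lists and objects as JSON in quotes. drive_tool: Moves the arm, as the interface text tells. Its arguments: {"type":"object","properties":{"steps":{"type":"array","items":{"type":"array"}},"jaw":{"type":"number"},"force":{"type":"number"}},"required":["steps"]}

```bash
mkdir -p pics; ls; python3 - <<'E'
from workcell import bot
import cv2
print(bot.read_state())
for n in("side","top"):
    print(n,bot.camera_info(n))
    im=bot.read_camera(n); cv2.imwrite(f"pics/{n}0.png",im[:,:,::-1])
E
```

```text
pics
{'time': 0.0, 'q': array([-1.25587297e+00,  2.64775413e-01,  1.60539679e+00,  5.91156028e-06,
        1.27367303e+00, -3.68908410e-02]), 'joint_vel': array([-2.49964780e-04, -3.39885847e-04,  8.60057377e-04,  6.24065607e-04,
        1.16796278e-03, -4.89002169e-05]), 'joint_torque': array([-9.72936941e-04, -5.15108621e+01, -3.67308676e+01,  4.11691894e-05,
        1.28558680e-02, -3.10772873e-05]), 'tool_pos': array([ 0.23238447, -0.63295536,  0.22993471]), 'tcp_rot': array([-3.09091547e+00, -5.49389595e-01,  4.81172531e-04]), 'wrist_force': array([0.81373069, 0.3679911 , 0.33438972]), 'torque': array([ 0.04684687, -0.00432098,  0.05679168]), 'width': 0.9977871714011131}
side {'fx': 468.5204581836961, 'fy': 468.5204581836961, 'cx': 319.1762339829734, 'cy': 190.90665015936125, 'D': array([-0.13882851,  0.        ,  0.        ,  0.        ,  0.        ]), 'position': array([0.44946545, 0.80071697, 0.87210512]), 'attitude': array([-0.25075642,  2.80682066, -1.16907987])}
top {'fx': 363.34490324688784, 'fy': 363.34490324688784, 'cx': 318.3738142548222, 'cy': 200.5319168936769, 'D': array([-0.0192662,  0.       ,  0.       ,  0.       ,  0.       ]), 'position': array([0.48207493, 0.04033345, 0.86742335]), 'attitude': array([-2.14864776,  2.15303413, -0.17416584])}
```

View pics/side0.png

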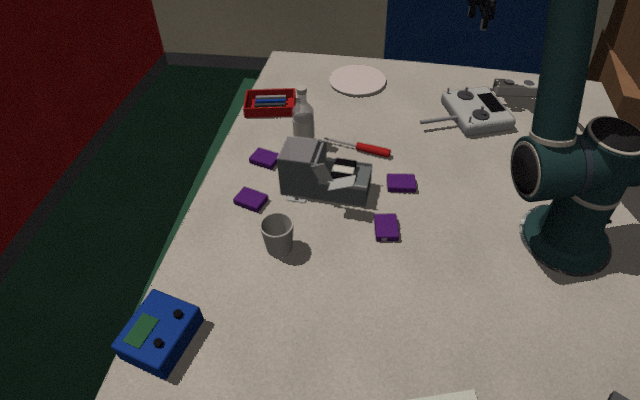

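View pics/top0.png

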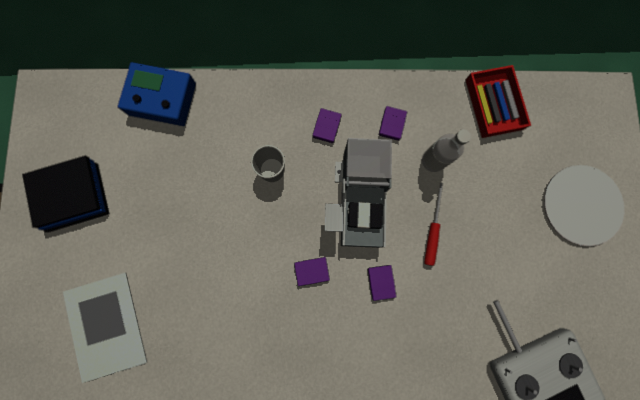

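The top view shows the box at about (365,195), with +x pointing up in the image and the thumb plate to its left at (334,217). 

Things that could be taken for the pack:
- Black block with a pale band on the deck: top (364,215), side (343,168).
- Purple blocks: top (327,125), (393,123), (312,271), (382,282).
- Large black case: top (65,192).

I choose the black banded one on the deck and will check it in a close crop.

```bash
python3 - <<'E'
import cv2
im=cv2.imread("pics/top0.png")[130:260,310:410]
cv2.imwrite("pics/ctop0.png",cv2.convertScaleAbs(cv2.resize(im,None,fx=4.5,fy=4.5,interpolation=cv2.INTER_CUBIC),alpha=1.7))
im=cv2.imread("pics/side0.png")[125:215,265:385]
cv2.imwrite("pics/cside0.png",cv2.convertScaleAbs(cv2.resize(im,None,fx=6,fy=6,interpolation=cv2.INTER_CUBIC),alpha=1.5))
E
```

```text
(no output)
```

View pics/ctop0.png

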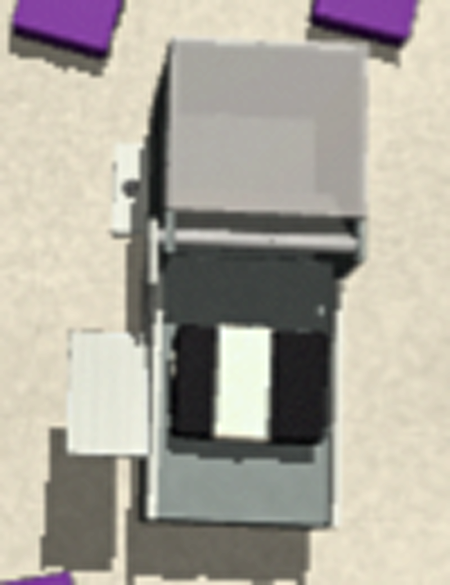

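View pics/cside0.png

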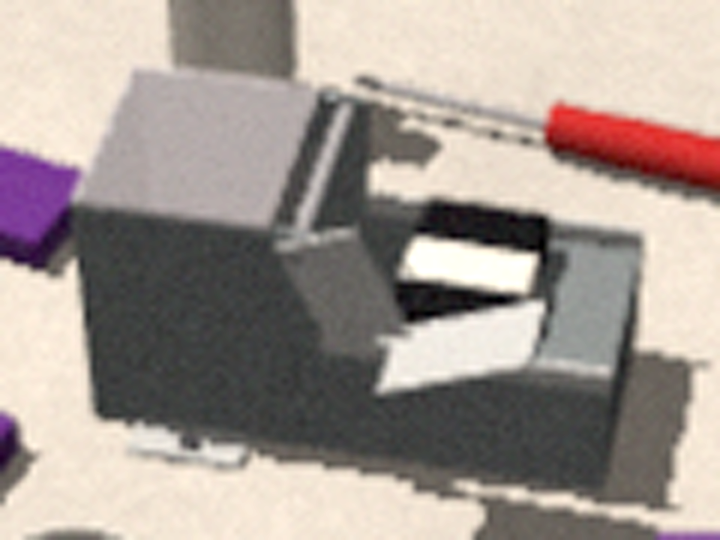

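The close crop confirms the choice: a black block with a pale band lies between the rails, and the white thumb plate stands up on the left, which is +y. Next I measure the geometry.

```bash
cat > h.py <<'E'
import numpy as np, cv2
from scipy.spatial.transform import Rotation as R
from workcell import bot
I={n:bot.camera_info(n) for n in("side","top")}
def ray(n,uv):
    i=I[n];K=np.array([[i['fx'],0,i['cx']],[0,i['fy'],i['cy']],[0,0,1]])
    p=cv2.undistortPoints(np.array(uv,float).reshape(-1,1,2),K,i['D'])[:,0]
    d=np.c_[p,np.ones(len(p))]
    return np.array(i['position']),R.from_rotvec(i['attitude']).apply(d)
def plane(n,uv,z):
    o,d=ray(n,uv); return o+d*((z-o[2])/d[:,2])[:,None]
def tri(a,b):
    o1,d1=ray("top",a);o2,d2=ray("side",b);out=[]
    for u,v in zip(d1,d2):
        s=np.linalg.lstsq(np.c_[u,-v],o2-o1,rcond=None)[0]
        p,q=o1+s[0]*u,o2+s[1]*v; out.append(np.r_[(p+q)/2,np.linalg.norm(p-q)])
    return np.array(out)
def proj(n,P):
    i=I[n];K=np.array([[i['fx'],0,i['cx']],[0,i['fy'],i['cy']],[0,0,1]])
    r=R.from_rotvec(i['attitude']).inv()
    return cv2.projectPoints(np.array(P,float).reshape(-1,3),r.as_rotvec(),-r.apply(i['position']),K,i['D'])[0][:,0]
E
python3 - <<'E'
from h import *
np.set_printoptions(precision=4,suppress=True)
T=lambda l:[(310+(x+.0)/4.5-.4,130+y/4.5-.4) for x,y in l]
S=lambda l:[(265+x/6-.4,125+y/6-.4) for x,y in l]
print("win",plane("top",T([(170,40),(365,43),(163,213),(362,216)]),.125))
print("deckfront z60/70",plane("top",T([(143,522),(335,525)]),.06),plane("top",T([(153,520),(333,522)]),.07))
print("pack top",plane("top",T([(178,325),(328,327),(325,440),(172,438)]),.08))
print("rod ends z121",plane("top",T([(168,238),(358,240)]),.121))
print("tri: rod +y end, band corners(NL,NR), winfarR(win x96,+y),(x96,-y); decktop -y corner")
print(tri(T([(168,238),(215,438),(270,438),(170,40),(365,43),(335,525)]),S([(288,240),(531,294),(540,252),(80,205),(135,70),(640,235)])))
print("plate corners top/side: free +y, free -y, hinge +y")
print(tri(T([(68,452),(147,453),(70,332)]),S([(543,302),(543,302),(380,392)])))
E
```

```text
win [[ 0.7259 -0.032   0.125 ]
 [ 0.7246 -0.1244  0.125 ]
 [ 0.6425 -0.0275  0.125 ]
 [ 0.6411 -0.1202  0.125 ]]
deckfront z60/70 [[ 0.5017 -0.0215  0.06  ]
 [ 0.4999 -0.116   0.06  ]] [[ 0.5024 -0.0256  0.07  ]
 [ 0.5012 -0.1131  0.07  ]]
pack top [[ 0.5965 -0.0382  0.08  ]
 [ 0.5954 -0.1115  0.08  ]
 [ 0.5403 -0.1084  0.08  ]
 [ 0.5414 -0.0344  0.08  ]]
rod ends z121 [[ 0.6315 -0.0301  0.121 ]
 [ 0.6305 -0.1188  0.121 ]]
tri: rod +y end, band corners(NL,NR), winfarR(win x96,+y),(x96,-y); decktop -y corner
[[ 0.635  -0.03    0.1202  0.0067]
 [ 0.5414 -0.0548  0.0832  0.0006]
 [ 0.5413 -0.0813  0.0832  0.0004]
 [ 0.7254 -0.032   0.1257  0.0005]
 [ 0.7247 -0.1247  0.1238  0.0005]
 [ 0.5008 -0.114   0.0702  0.0023]]
plate corners top/side: free +y, free -y, hinge +y
[[ 0.5298  0.0179  0.1468  0.0011]
 [ 0.5326 -0.0197  0.112   0.0009]
 [ 0.5927  0.0147  0.0853  0.0007]]
```

```bash
cat >> h.py <<'E'
def fit(M,W):
    M=np.array(M)/1000.;W=np.array(W)[:,:2];a=M-M.mean(0);b=W-W.mean(0)
    th=np.arctan2((a[:,0]*b[:,1]-a[:,1]*b[:,0]).sum(),(a*b).sum())
    Rm=np.array([[np.cos(th),-np.sin(th)],[np.sin(th),np.cos(th)]])
    t=W.mean(0)-Rm@M.mean(0); return th,t,(W-(M@Rm.T+t))*1000
E
python3 - <<'E'
from h import *
np.set_printoptions(precision=4,suppress=True)
T=lambda l:[(310+x/4.5-.4,130+y/4.5-.4) for x,y in l]
W=np.r_[plane("top",T([(170,40),(365,43),(163,213),(362,216)]),.125),plane("top",T([(143,522),(335,525)]),.07)]
th,t,r=fit([(96,47),(96,-47),(12,47),(12,-47),(-130,47),(-130,-47)],W)
print(np.degrees(th),t,r)
s=bot.read_state();m=R.from_rotvec(s['tcp_rot']).as_matrix();print(m,s['time'])
c,si=np.cos(th),np.sin(th)
print("target",np.array([[c,-si],[si,c]])@[-.099,.036]+t)
E
```

```text
-2.3829522877217837 [ 0.6299 -0.0735] [[-1.8602 -1.5578]
 [ 0.7916  0.006 ]
 [-1.3183 -0.5305]
 [ 1.1864  0.7032]
 [-0.4767  0.4041]
 [ 1.6773  0.975 ]]
[[ 0.9388  0.3446 -0.0006]
 [ 0.3446 -0.9388  0.002 ]
 [ 0.0001 -0.0021 -1.    ]] 0.1
target [ 0.5324 -0.0334]
```

Request:
drive_tool --steps '[[[0,0,0],6.4],[[0,0,0],6.4],[[0,0,0],6.4],[[0,0,0],6.4],[[0,0,0],6.2]]' --jaw 0.68

```text
time: 0.52
tool_pos: [0.2325, -0.6332, 0.2305]
tcp_rot: [-3.123, 0.327, 0.001]
wrist_force: [0.8, -0.2, -0.4]
width: 0.68
```

Request:
drive_tool --steps '[[[9,-34,0],0],[[9,-34,0],0],[[9,-34,0],0],[[9,-34,0],0],[[9,-34,0],0],[[9,-34,0],0],[[9,-34,0],0],[[9,-34,0],0]]'

```text
time: 1.18
tool_pos: [0.3582, -0.3799, 0.2308]
tcp_rot: [-3.125, 0.319, 0.001]
wrist_force: [0.9, -0.3, -0.7]
width: 0.68
```

Request:
drive_tool --steps '[[[9,-34,0],0],[[9,-34,0],0],[[9,-34,0],0],[[9,-34,0],0],[[9,-34,0],0],[[9,-34,0],0],[[9,-34,0],0],[[0,0,0],0]]'

```text
time: 1.85
tool_pos: [0.4694, -0.1563, 0.231]
tcp_rot: [-3.123, 0.311, -0.001]
wrist_force: [0.3, 0.1, -0.5]
width: 0.681
```

```bash
python3 - <<'E'
from h import *
np.set_printoptions(precision=4,suppress=True)
s=bot.read_state();m=R.from_rotvec(s['tcp_rot']).as_matrix();print(m,s['tool_pos'],s['time'],s['width'],s['wrist_force'])
print("tool-frame mm to target",(m.T@(np.array([.5324,-.0334,s['tool_pos'][2]])-s['tool_pos']))*1000)
E
```

```text
[[ 0.9804 -0.1971  0.0008]
 [-0.1971 -0.9804  0.003 ]
 [ 0.0002 -0.0031 -1.    ]] [ 0.4694 -0.1563  0.231 ] 1.85 0.6809765664539679 [ 0.2646  0.1127 -0.5304]
tool-frame mm to target [  37.5143 -132.9425    0.4197]
```

Request:
drive_tool --steps '[[[8,-33,0],0],[[8,-33,0],0],[[8,-33,0],0],[[8,-34,0],0],[[0,0,30],0],[[0,0,30],0],[[0,0,18],0],[[0,0,0],0]]'

```text
time: 2.52
tool_pos: [0.5217, -0.0372, 0.1479]
tcp_rot: [3.125, -0.318, -0.016]
wrist_force: [-1.1, -0.4, -0.7]
width: 0.682
```

```bash
cat > look.py <<'E'
import sys
from h import *
np.set_printoptions(precision=4,suppress=True)
k=sys.argv[1]
for n,(r0,r1,c0,c1),f in(("side",(95,215,265,405),5),("top",(130,270,300,420),4.2)):
    im=bot.read_camera(n)[:,:,::-1]; cv2.imwrite(f"pics/{n}{k}.png",im)
    cv2.imwrite(f"pics/c{n}{k}.png",cv2.convertScaleAbs(cv2.resize(im[r0:r1,c0:c1],None,fx=f,fy=f,interpolation=cv2.INTER_CUBIC),alpha=1.6))
s=bot.read_state();m=R.from_rotvec(s['tcp_rot']).as_matrix()
th=np.radians(-2.2);B=np.array([[np.cos(th),-np.sin(th)],[np.sin(th),np.cos(th)]])
print(s['time'],s['tool_pos'],s['wrist_force'],s['width'],"box xy mm",B.T@(s['tool_pos'][:2]-[.630,-.0738])*1000,"yaw",np.degrees(np.arctan2(m[1,0],m[0,0])))
E
python3 look.py 1
```

```text
2.6167 [ 0.5251 -0.0379  0.1525] [-1.1272  0.9153  0.907 ] 0.6796382836762589 box xy mm [-106.224    31.8445] yaw -11.65807050627066
```

View pics/cside1.png

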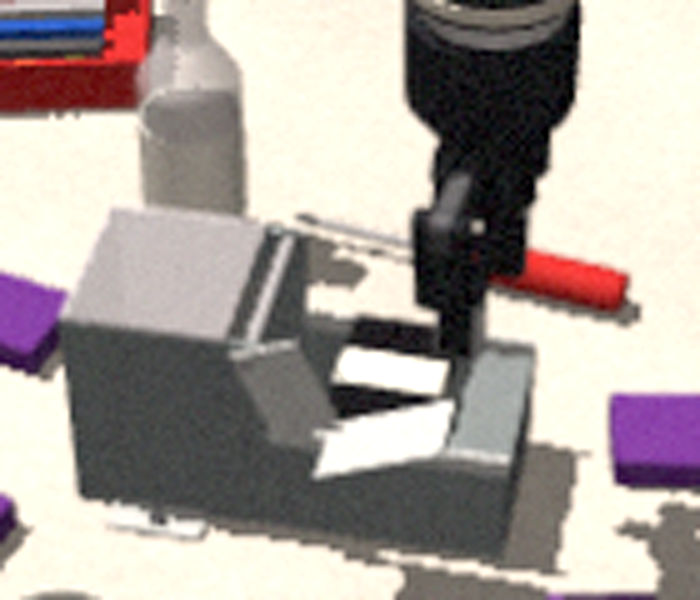

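View pics/ctop1.png

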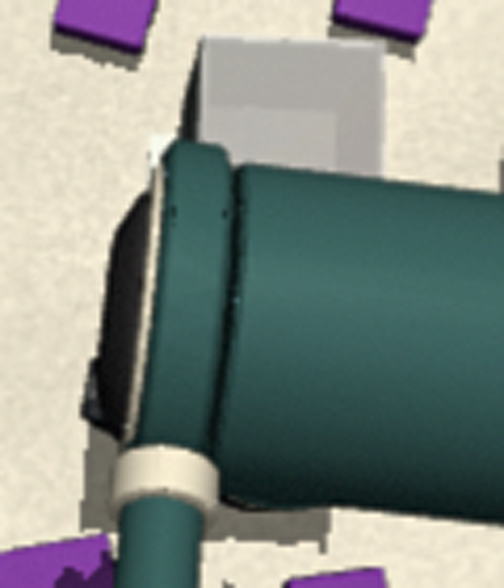

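```bash
python3 - <<'E'
from h import *
for z in (.145,.15,.155,.16,.165,.17): print(z,proj("side",[(.532,-.003,z),(.518,-.073,z)]).round(1).tolist())
s=bot.read_state();m=R.from_rotvec(s['tcp_rot']).as_matrix();print(m.round(4))
E
```

```text
0.145 [[355.1, 169.3], [364.6, 150.8]]
0.15 [[355.1, 167.7], [364.7, 149.2]]
0.155 [[355.2, 166.1], [364.8, 147.6]]
0.16 [[355.3, 164.5], [364.9, 146.0]]
0.165 [[355.3, 162.8], [365.0, 144.4]]
0.17 [[355.4, 161.2], [365.1, 142.8]]
[[ 9.794e-01 -2.021e-01 -2.400e-03]
 [-2.021e-01 -9.794e-01  1.000e-04]
 [-2.400e-03  3.000e-04 -1.000e+00]]
```

Request:
drive_tool --steps '[[[5.5,-4,0],0],[[0,0,20],0],[[0,0,20],0],[[0,0,0],0],[[0,0,0],0]]'

```text
time: 3.03
tool_pos: [0.5325, -0.035, 0.114]
tcp_rot: [-3.125, 0.319, -0.0]
wrist_force: [-0.7, -0.3, 0.3]
width: 0.679
```

Request:
drive_tool --steps '[[[0,0,4],0],[[0,0,0],0]]'

```text
time: 3.2
tool_pos: [0.5334, -0.035, 0.1107]
tcp_rot: [3.125, -0.319, 0.004]
wrist_force: [0.1, -0.2, -1.5]
width: 0.678
```

Request:
drive_tool --steps '[[[0,0,4],0],[[0,0,0],0]]'

```text
time: 3.37
tool_pos: [0.5328, -0.0349, 0.1059]
tcp_rot: [-3.125, 0.319, -0.003]
wrist_force: [1.1, 0.3, 1.2]
width: 0.679
```

Request:
drive_tool --steps '[[[0,0,4],0],[[0,0,0],0]]'

```text
time: 3.53
tool_pos: [0.5323, -0.0348, 0.1012]
tcp_rot: [-3.125, 0.319, -0.001]
wrist_force: [1.2, 0.0, 1.7]
width: 0.68
```

Request:
drive_tool --steps '[[[0,0,4],0],[[0,0,0],0],[[0,0,0],0]]'

```text
time: 3.78
tool_pos: [0.5321, -0.0348, 0.0971]
tcp_rot: [-3.125, 0.319, 0.0]
wrist_force: [0.6, 0.4, 1.6]
width: 0.68
```

```bash
python3 look.py 2
```

```text
3.8833 [ 0.5321 -0.0348  0.0973] [0.2428 0.5868 2.3123] 0.680666538563746 box xy mm [-99.3249  35.2517] yaw -11.642814663857806
```

View pics/cside2.png

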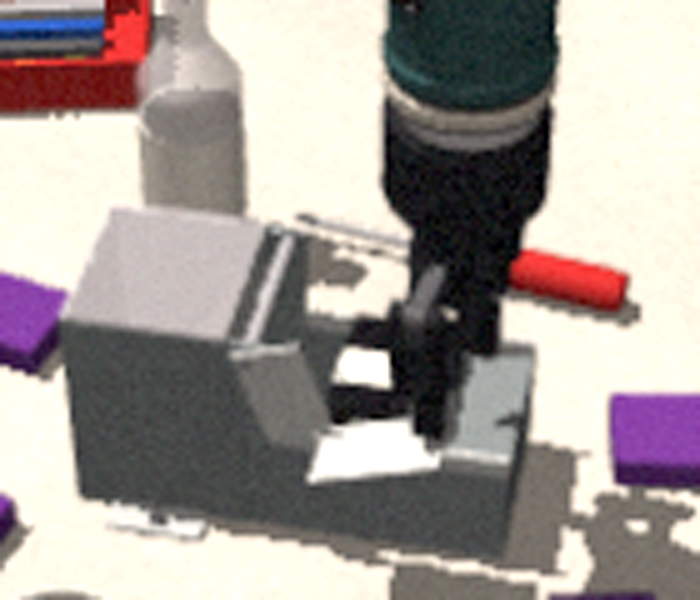

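Request:
drive_tool --steps '[[[0,0,6],0],[[0,0,6],0],[[0,0,6],0],[[0,0,0],0],[[0,0,0],0]]'

```text
time: 4.3
tool_pos: [0.5314, -0.0347, 0.0785]
tcp_rot: [-3.125, 0.318, 0.003]
wrist_force: [-0.1, -0.3, 2.8]
width: 0.68
```

```bash
python3 look.py 3
```

```text
4.4 [ 0.5313 -0.0347  0.0788] [-1.2762  0.6975  2.7452] 0.6789248786352189 box xy mm [-100.1067   35.2781] yaw -11.63343474819876
```

View pics/cside3.png

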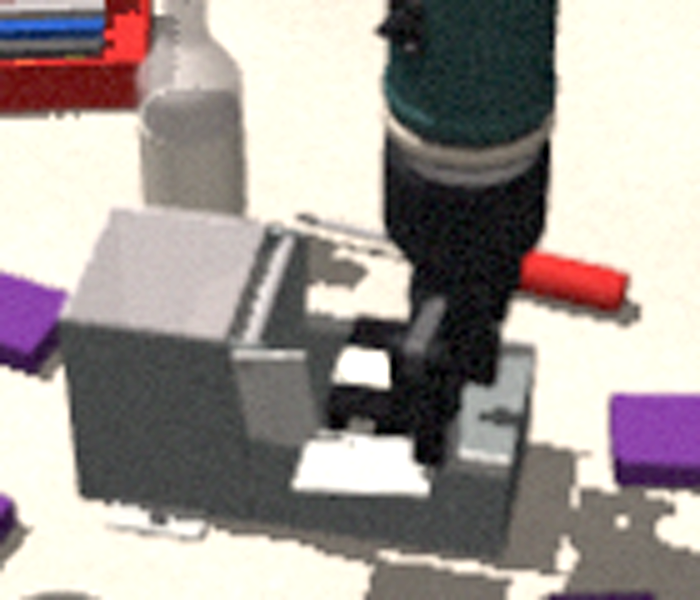

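Request:
drive_tool --steps '[[[0,0,0],4],[[2,0,0],0],[[0,0,4],0],[[0,0,4],0],[[0,0,0],0],[[0,0,0],0]]'

```text
time: 4.9
tool_pos: [0.5346, -0.0354, 0.0714]
tcp_rot: [-3.112, 0.427, -0.001]
wrist_force: [1.7, 0.4, 4.0]
width: 0.683
```

```bash
python3 look.py 4
```

```text
5.0 [ 0.5345 -0.0354  0.0715] [ 1.1171 -1.049   3.401 ] 0.6787837454419834 box xy mm [-96.924   34.7051] yaw -15.624927996105964
```

View pics/cside4.png

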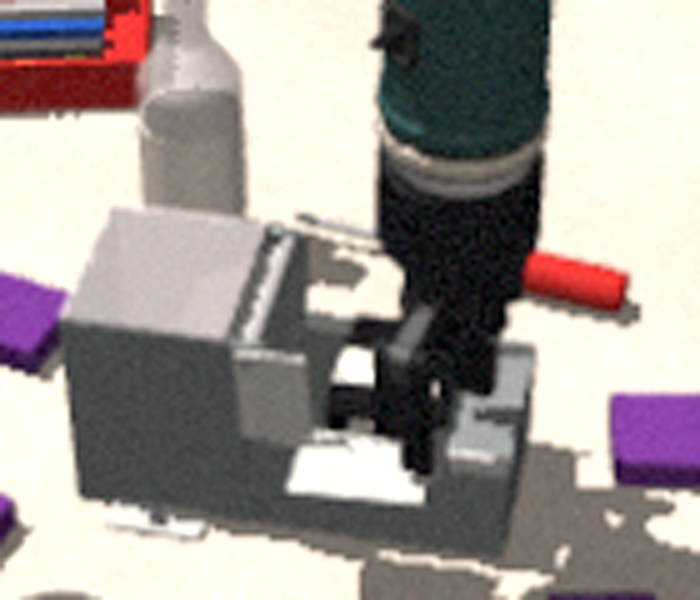

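```bash
cat >> h.py <<'E'
def b2w(P):
    th=np.radians(-2.2);P=np.array(P,float)/1000
    return np.c_[P[:,0]*np.cos(th)-P[:,1]*np.sin(th)+.630,P[:,0]*np.sin(th)+P[:,1]*np.cos(th)-.0738,P[:,2]]
def plate(a):
    d=.42-a;out=[]
    for x,y in((-91,89),(-24,89),(-91,51)):
        z=-47; out.append((x*np.cos(d)+z*np.sin(d),y,117+z*np.cos(d)-x*np.sin(d)))
    return np.array(out)
E
python3 - <<'E'
from h import *
for a in (0,.3,.35,.4,.45,.5):
    p=plate(a); print(a,p[0].round(),((proj("side",b2w(p))-[265,95])*5+2).round().tolist())
E
```

```text
0 [-102.   89.  111.] [[445.0, 459.0], [317.0, 482.0], [459.0, 405.0]]
0.3 [-96.  89.  81.] [[430.0, 502.0], [294.0, 494.0], [444.0, 448.0]]
0.35 [-94.  89.  76.] [[426.0, 509.0], [290.0, 496.0], [440.0, 455.0]]
0.4 [-92.  89.  72.] [[421.0, 515.0], [285.0, 497.0], [435.0, 461.0]]
0.45 [-90.  89.  67.] [[416.0, 521.0], [280.0, 498.0], [430.0, 467.0]]
0.5 [-87.  89.  63.] [[411.0, 527.0], [275.0, 499.0], [425.0, 472.0]]
```

Request:
drive_tool --steps '[[[0,0,3],0],[[0,0,2.5],0],[[0,0,0],0],[[0,0,0],0]]'

```text
time: 5.33
tool_pos: [0.5342, -0.0353, 0.0658]
tcp_rot: [-3.112, 0.428, -0.0]
wrist_force: [2.4, 0.2, 3.7]
width: 0.679
```

```bash
python3 look.py 5
```

```text
5.4333 [ 0.5341 -0.0353  0.0658] [ 2.2313 -0.2679  4.6595] 0.6850400137081933 box xy mm [-97.2906  34.7451] yaw -15.643123621616168
```

View pics/cside5.png

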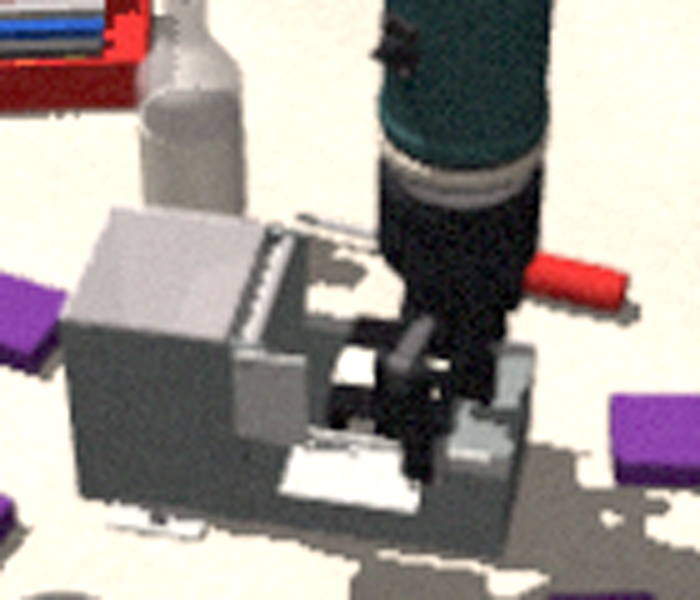

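Request:
drive_tool --steps '[[[2.9,-0.7,0],0],[[2.9,-0.7,0],0],[[2.9,-0.7,0],0],[[2.9,-0.7,0],0],[[2.9,-0.7,0],0],[[2.9,-0.7,0],0],[[0,0,0],0]]'

```text
time: 6.02
tool_pos: [0.5526, -0.036, 0.0658]
tcp_rot: [-3.112, 0.427, -0.0]
wrist_force: [-1.7, -0.0, 3.5]
width: 0.678
```

```bash
python3 look.py 6
```

```text
6.1167 [ 0.5525 -0.036   0.0659] [-1.1978 -0.1237  2.1355] 0.6772189666492491 box xy mm [-78.9365  34.8151] yaw -15.644279542159351
```

View pics/cside6.png

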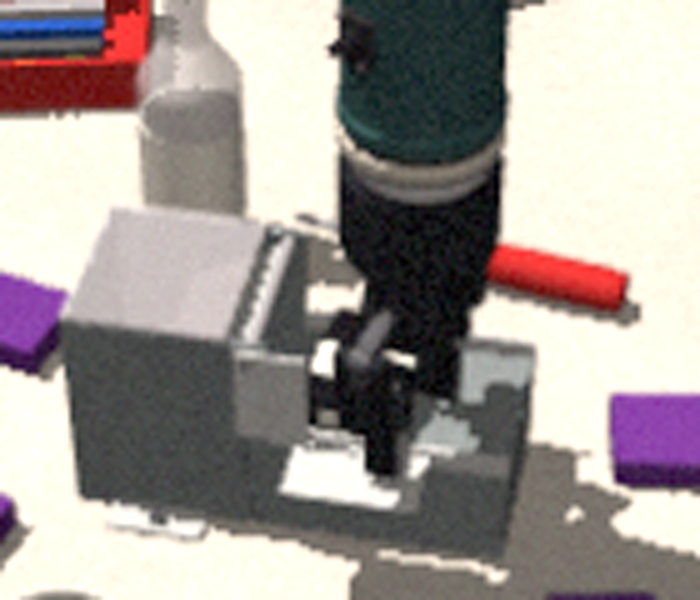

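Request:
drive_tool --steps '[[[2.9,-0.7,0],0],[[2.9,-0.7,0],0],[[2.9,-0.7,0],0],[[2.9,-0.7,0],0],[[2.9,-0.7,0],0],[[2.9,-0.7,0],0],[[0,0,0],-2.5],[[0,0,0],-2.5]]'

```text
time: 6.78
tool_pos: [0.5721, -0.0368, 0.0668]
tcp_rot: [-3.128, 0.289, -0.006]
wrist_force: [2.5, -0.2, 5.0]
width: 0.678
```

```bash
python3 look.py 7
```

```text
6.8833 [ 0.572  -0.0368  0.0669] [ 1.3137 -1.2709  5.0763] 0.6794143969693441 box xy mm [-59.4061  34.7261] yaw -10.650640311681903
```

View pics/cside7.png

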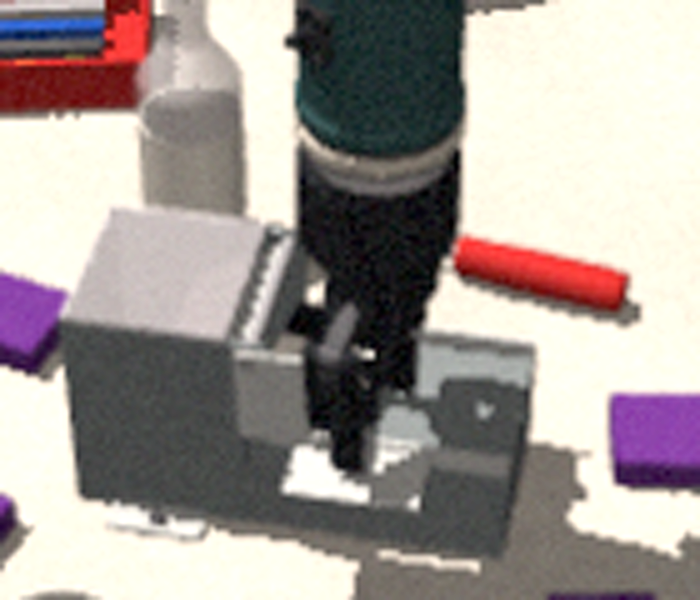

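Request:
drive_tool --steps '[[[3,-0.4,0.5],0],[[3,-0.4,0.5],0],[[3,-0.4,0.5],0],[[3,-0.4,0.5],0],[[3,-0.4,0],0],[[3,-0.4,0],0],[[0,0,0],0]]'

```text
time: 7.47
tool_pos: [0.5885, -0.0376, 0.0637]
tcp_rot: [3.128, -0.291, 0.0]
wrist_force: [-2.3, -0.5, 4.2]
width: 0.677
```

```bash
python3 look.py 8
```

```text
7.5667 [ 0.5883 -0.0376  0.0639] [-2.1934  0.5267  4.3221] 0.6789398148175655 box xy mm [-43.0643  34.5747] yaw -10.644630442737725
```

View pics/cside8.png

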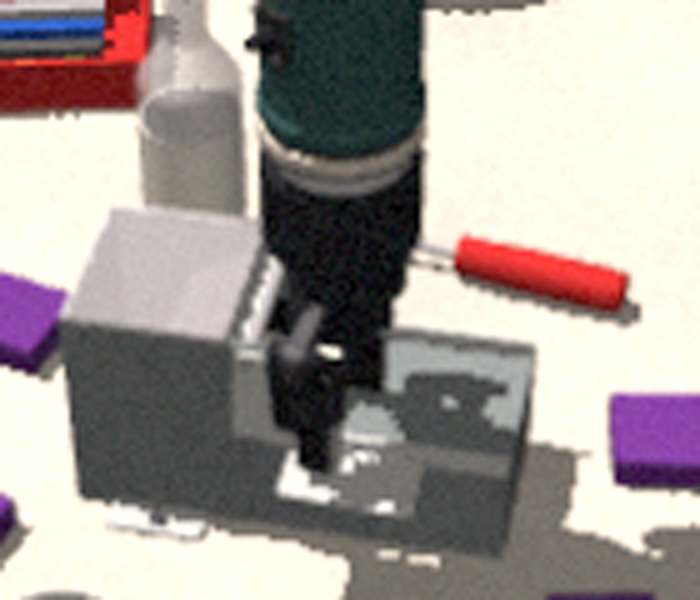

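Request:
drive_tool --steps '[[[3,-0.4,0.2],0],[[3,-0.4,0.2],0],[[3,-0.4,0.2],0],[[3,-0.4,0.2],0],[[3,-0.4,0],0],[[0,0,0],0],[[0,0,0],0]]'

```text
time: 8.15
tool_pos: [0.604, -0.0385, 0.0635]
tcp_rot: [-3.128, 0.291, -0.002]
wrist_force: [-3.3, 1.1, 5.3]
width: 0.677
```

```bash
python3 look.py 9
```

```text
8.25 [ 0.6039 -0.0385  0.0635] [-2.3652  0.4331  5.9872] 0.681654329955949 box xy mm [-27.3888  34.3088] yaw -10.646126436456047
```

View pics/cside9.png

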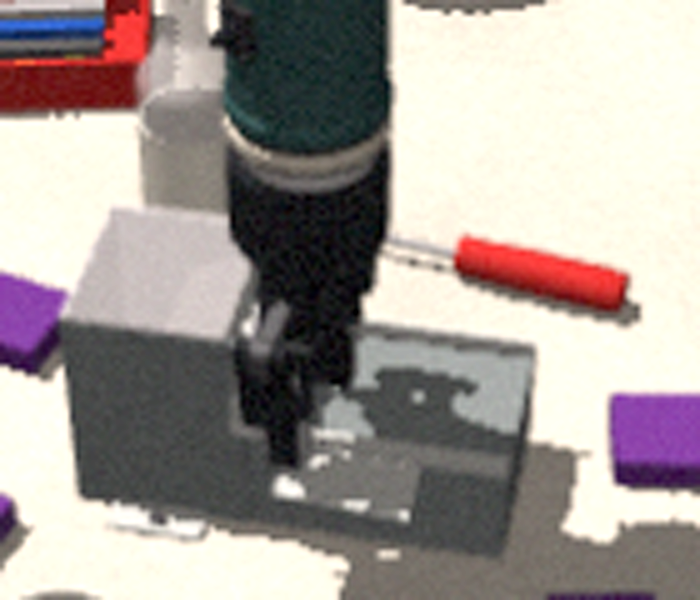

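View pics/ctop9.png

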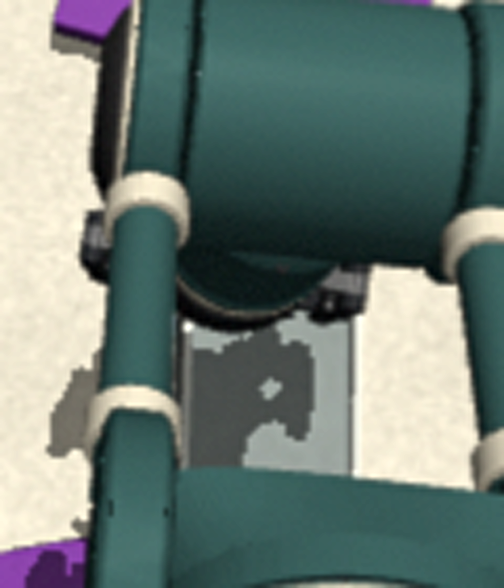

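Request:
drive_tool --steps '[[[0,0,0],-3.5],[[0,0,0],-3.5],[[2,-0.1,0],0],[[1,0,0],0],[[0,0,0],0],[[0,0,0],0]]'

```text
time: 8.75
tool_pos: [0.6074, -0.0387, 0.0639]
tcp_rot: [3.14, -0.1, 0.004]
wrist_force: [-2.6, 0.7, 6.7]
width: 0.681
```

```bash
python3 look.py 10
```

```text
8.85 [ 0.6074 -0.0387  0.0639] [-2.2388  0.0814  6.3067] 0.6760842353753121 box xy mm [-23.9399  34.2351] yaw -3.6456823982348925
```

View pics/cside10.png

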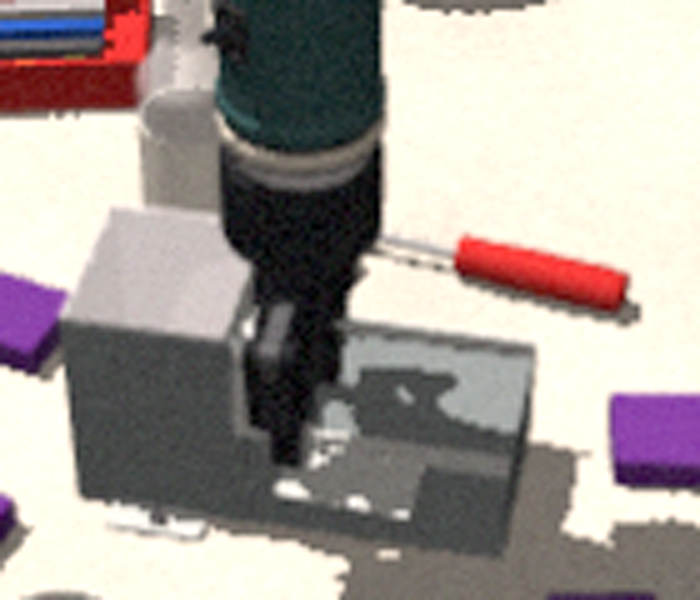

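Request:
drive_tool --steps '[[[-8,0.2,0],0],[[-8,0.2,0],0],[[-8,0.2,0],0],[[-8,0.2,0],0],[[-8,0.2,0],0],[[0,0,0],0]]'

```text
time: 9.35
tool_pos: [0.5708, -0.0375, 0.0665]
tcp_rot: [3.139, -0.101, 0.017]
wrist_force: [2.9, -0.2, 5.6]
width: 0.68
```

```bash
python3 look.py 11; python3 -c "
import cv2,numpy as np
a=cv2.imread('pics/side11.png')[130:185,275:345];b=cv2.imread('pics/side0.png')[130:185,275:345]
cv2.imwrite('pics/cmp11.png',cv2.convertScaleAbs(cv2.resize(np.hstack([b,a]),None,fx=5.5,fy=5.5,interpolation=cv2.INTER_CUBIC),alpha=2))"
```

```text
9.45 [ 0.5709 -0.0374  0.0658] [3.5591 0.1227 6.1891] 0.6794401348540361 box xy mm [-60.4915  34.0843] yaw -3.68857103330296
```

View pics/cside11.png

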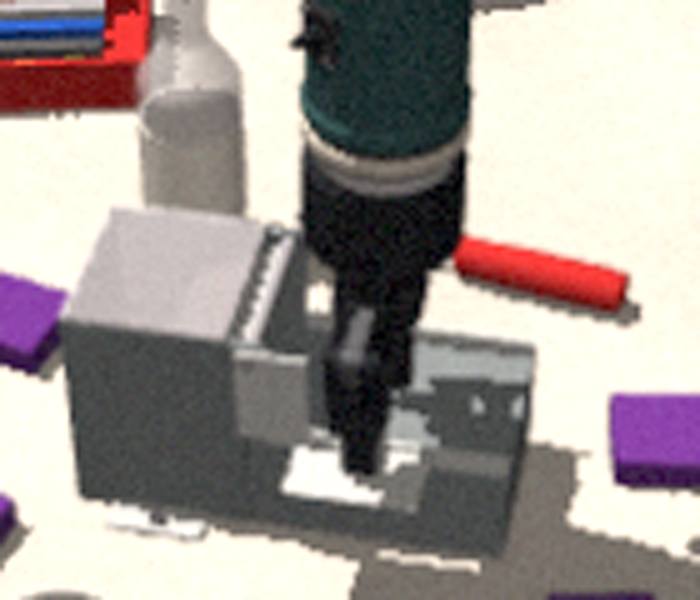

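View pics/cmp11.png

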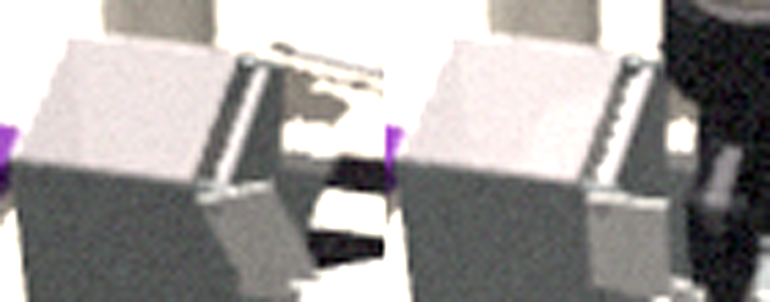

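View pics/ctop11.png

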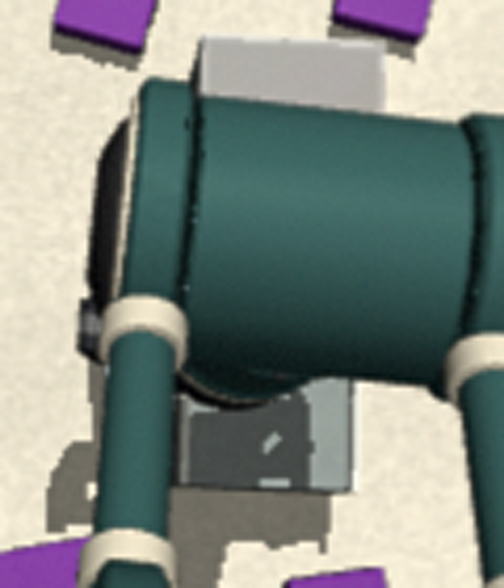

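Request:
drive_tool --steps '[[[-6,0.1,0],0],[[-6,0.1,0],0],[[-6,0.1,0],0],[[-4,0.1,0],0],[[0,0,0],0]]'

```text
time: 9.87
tool_pos: [0.5447, -0.036, 0.0635]
tcp_rot: [3.14, -0.1, 0.003]
wrist_force: [2.1, -0.1, 4.0]
width: 0.676
```

```bash
python3 look.py 12; python3 -c "
import cv2,numpy as np
a=cv2.imread('pics/top12.png')[130:200,330:400];b=cv2.imread('pics/top0.png')[130:200,330:400]
cv2.imwrite('pics/cmp12.png',cv2.convertScaleAbs(cv2.resize(np.hstack([b,a]),None,fx=5.5,fy=5.5,interpolation=cv2.INTER_CUBIC),alpha=1.8))"
```

```text
9.9667 [ 0.5448 -0.036   0.0633] [ 1.3556 -0.1138  4.0257] 0.6821320665796119 box xy mm [-86.5711  34.4736] yaw -3.650047887463734
```

View pics/cside12.png

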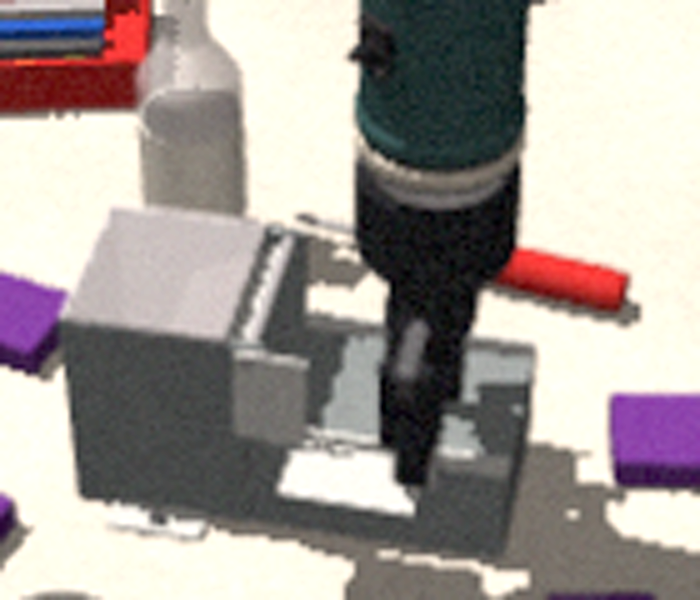

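View pics/cmp12.png

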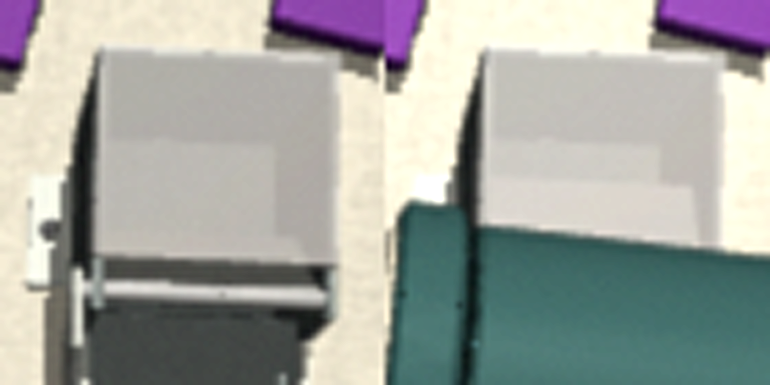

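The deck is empty up to the mouth (side crop around (350,380)), so the pack has gone over the edge. The flap plate still reads about level. I'll let it up gently.

Request:
drive_tool --steps '[[[0,0,-6],0],[[0,0,-6],0],[[0,0,-6],0],[[0,0,-6],0],[[0,0,-6],0],[[0,0,-6],0],[[0,0,-10],0],[[0,0,-15],0]]'

```text
time: 10.63
tool_pos: [0.5429, -0.0358, 0.1235]
tcp_rot: [-3.14, 0.1, 0.004]
wrist_force: [-0.4, -0.7, 0.3]
width: 0.681
```

Request:
drive_tool --steps '[[[-10,0,-30],0],[[-10,0,-30],0],[[-20,0,-30],0],[[-20,0,0],0],[[0,40,0],0],[[0,40,0],0],[[0,40,0],0],[[0,40,0],0]]'

```text
time: 11.3
tool_pos: [0.4737, -0.1931, 0.215]
tcp_rot: [3.139, -0.098, 0.002]
wrist_force: [1.2, 0.3, -0.2]
width: 0.679
```

Request:
drive_tool --steps '[[[0,40,0],0],[[0,40,0],0],[[0,40,0],0],[[0,40,0],0],[[0,0,0],0],[[0,0,0],0],[[0,0,0],0]]'

```text
time: 11.88
tool_pos: [0.4636, -0.3511, 0.2139]
tcp_rot: [-3.139, 0.101, 0.001]
wrist_force: [0.4, -0.3, -0.2]
width: 0.679
```

```bash
python3 look.py 13; python3 -c "
import cv2,numpy as np
c=[]
for n,(r,s,p,q) in (('top',(130,260,315,405)),('side',(110,210,270,385))):
  a=cv2.imread(f'pics/{n}13.png')[r:s,p:q];b=cv2.imread(f'pics/{n}0.png')[r:s,p:q]
  cv2.imwrite(f'pics/cmp13{n}.png',cv2.convertScaleAbs(cv2.resize(np.hstack([b,a]),None,fx=3.4 if n=='side' else 4.3,fy=3.4 if n=='side' else 4.3,interpolation=cv2.INTER_CUBIC),alpha=1.8))"
```

```text
11.9833 [ 0.4639 -0.3501  0.214 ] [-0.7041  0.9063 -0.2258] 0.6794758117259316 box xy mm [-155.3526 -282.4713] yaw -3.5786162775472024
```

View pics/cmp13top.png

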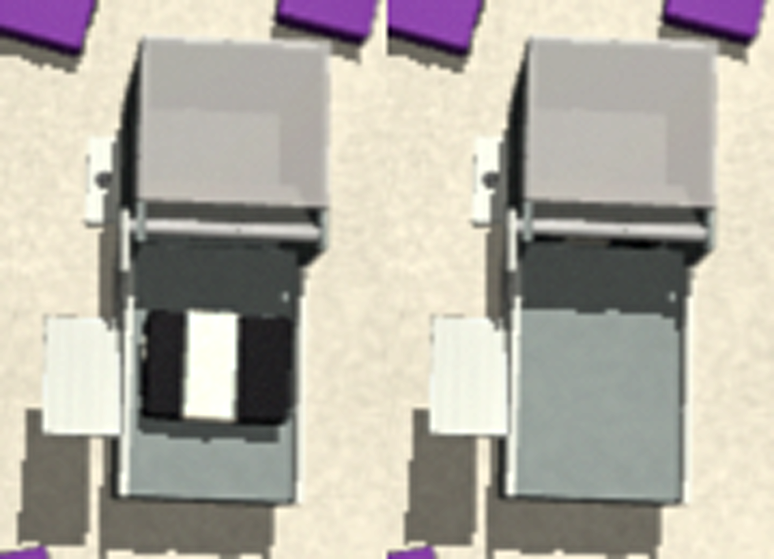

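View pics/cmp13side.png

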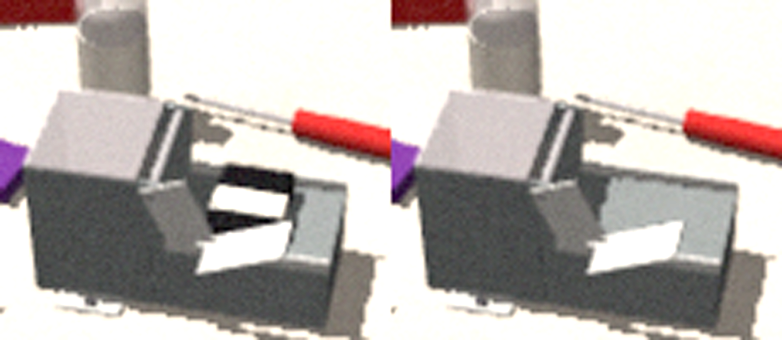

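View pics/top13.png

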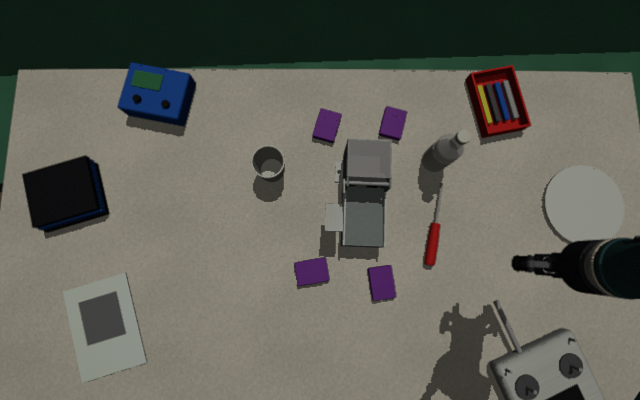

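```bash
python3 - <<'E'
from h import *
a=cv2.imread('pics/top13.png')[172:200,340:396];b=cv2.imread('pics/top0.png')[172:200,340:396]
cv2.imwrite('pics/z13.png',cv2.convertScaleAbs(cv2.resize(np.vstack([b,a]),None,fx=10,fy=10,interpolation=cv2.INTER_NEAREST),alpha=3))
for p in [(3,0,60),(0,0,121),(-4,0,117),(4,0,117),(34,0,69),(30,0,58),(10,0,62),(3,0,50),(20,0,24),(60,0,24),(12,0,122)]: print(p,((proj("top",b2w([p]))-[340,172])*10)[0].round())
E
```

```text
(3, 0, 60) [238. 151.]
(0, 0, 121) [278. 112.]
(-4, 0, 117) [275. 134.]
(4, 0, 117) [275.  97.]
(34, 0, 69) [246.   9.]
(30, 0, 58) [239.  36.]
(10, 0, 62) [240. 119.]
(3, 0, 50) [232. 159.]
(20, 0, 24) [218. 109.]
(60, 0, 24) [221. -56.]
(12, 0, 122) [279.  55.]
```

View pics/z13.png

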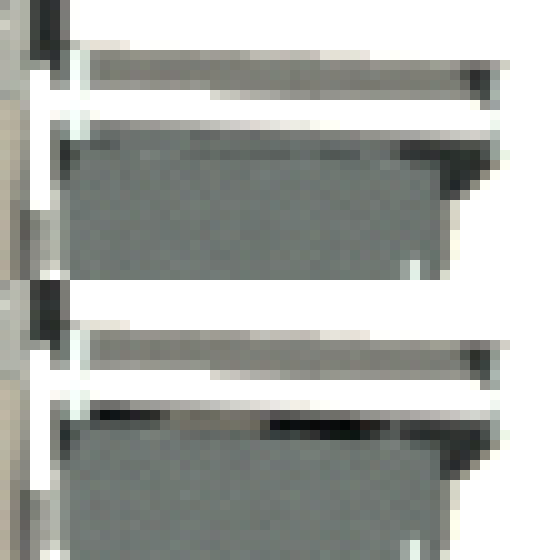

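In the zoomed top view a black, band, black strip shows just past the deck's end (rows 186–187) where none was before. So the pack is inside. The plate and flap look the same as in the start pictures. I'm handing the job in.

```bash
python3 - <<'E'
from h import *
g=lambda k:[cv2.imread(f'pics/{n}{k}.png').astype(int) for n in("top","side")]
a,b=g(0),g(13)
for nm,(r0,r1,c0,c1) in dict(bottle=(130,175,425,470),cup=(145,182,250,287),driver=(185,268,422,445),plate=(200,235,322,342)).items():
    print(nm,np.abs(a[0]-b[0])[r0:r1,c0:c1].mean().round(2))
print(bot.read_state()['wrist_force'],bot.read_state()['joint_vel'].round(4)); print(bot.finish_job())
E
```

```text
bottle 0.72
cup 0.74
driver 0.78
plate 0.8
[-0.70407675  0.90627002 -0.22577259] [ 0.0104 -0.0059  0.0037 -0.002  -0.0027 -0.0022]
the job is handed in; nothing more can be done
None
```

The pack appears to be in the box with the flap shut, and I have handed the job in; no verdict was reported. One fingertip pressed the thumb plate down and held the flap open at about 0.35–0.44 rad, as read from the side pictures. The other fingertip pushed the black pack along the deck and off its end. I backed off with the flap still held open, saw that the deck was empty, then let the flap up slowly and moved the arm away.

**Last checks:**
- **Pack:** the deck is clear, and the pack's black and pale strip shows just past the deck's end in the top view. Only that sliver can be seen because the window over the box looked opaque, so exactly how the pack lies inside was not measured.
- **Flap:** the thumb plate is back where it was in the starting picture (image difference only at noise level), so the flap is shut.
- **Bottle, cup and screwdriver:** they show no change from the starting picture.
- **Arm:** it stands clear of everything, with the wrist force near zero, after about 12 s of the 48 s allowed.

**Disagreement:** the first estimates of the box's direction differed by 1–2 degrees, leaving point errors up to about 2 mm. I used −2.2 degrees, and it caused no trouble.

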